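# Tuck the folded fan under the tray clip

## Robot

A 6-joint arm with a two-finger parallel gripper is mounted at the origin on the work surface. World frame = base frame: x ahead of the robot, y to its left, z up, the work surface at z = 0. Lengths are in m, angles in rad, forces in N, time in s.
With the tool pointing down it reaches from about 0.425 to 0.95 m from the base axis. Payload 3.5 kg.
Tool frame: the origin (TCP) lies on the centre line of the jaws, within the pads' length; the fingertips stand 14 mm ahead of it and the grasp point (between the pads) lies 5 mm behind it (ctrl.finger_overhang is the distance from the TCP to the fingertips, in m); z points along the fingers, y is the line along which they close (so a half turn about z gives the same grasp; the last joint's range is limited). The gripper opens to 85 mm and grips with 20 to 120 N. Pads are 22 mm wide; open, the fingers measure 114 mm over their backs; the gripper's body (76 mm by 85 mm) begins 54 mm behind the grasp point. The pads swing forward as they close: fully open they stand 13 mm farther back than shut.
Start: joints at [0.995, 0.286, 1.577, -0, 1.279, -0.15], TCP at [0.279, 0.615, 0.245] pointing down, gripper open.
Joint ranges: [-2.77, 2.77], [-0.9, 2.22], [0.21, 2.48], [-1.53, 4.67], [0.24, 2.81], [-2.84, 2.84]. Speed limits (rad/s): [2.79, 2.79, 3.14, 3.14, 3.14, 3.14].

## Interface

Orientations are given as a unit quaternion [x, y, z, w].
In Python, from plant import ctrl gives the robot as it stands.
- The arm moves only by the tool send_rows, never from a script. Its argument "moves" is text: rows parted by semicolons, each of 7 numbers parted by spaces: the turn, a rotation vector about the tool's x, y, z in units of 360 degrees (1.0 is 360 degrees), then the shift along the tool's x, y, z in units of 20 cm (1.0 is 20 cm), then the gripper's target within -1 to 1 (fully open at 1, half-way at 0, shut at -1). A call has 1 to 12 rows; each row is the pose to reach, as a shift and turn from the pose commanded when the call began, along the tool's axes at that moment, turning the shorter way round; what a row does not reach only later rows make up. A row lasts 1/8 s, in which the tool goes at most 62.5 mm and 10.7 degrees, less where a joint would pass 70% of its speed; a pose out of reach is approached as far as the arm can. A call with a number of a shift or a turn outside -1 to 1 is refused whole. A call with a gripper value outside its range is refused whole. The fingers move at their own pace and stop on an object; "newtons" is the grip in N (left out, the last holds). Time passes only in rows, so rows that repeat a pose let the fingers close. It gives the time, the measured TCP pose, the force, the opening and the grip force at its end, in the units of the state.
- ctrl.get_state(): the state, without advancing time (a new reading comes with each control period).
- ctrl.read_camera(name): name is "scene" or "top" or "wrist"; returns a dict with "image" (480x640x3 uint8, red, green, blue), "fovy" (degrees; the focal length in pixels is half the picture's height over the tangent of half this angle, whatever the lens; pixels are square), "cx", "cy" (the principal point, pixels), "extrinsics" (4x4, takes a point from camera to world coordinates). Camera axes: x right, y up, looking along -z (the intrinsics and any distortion apply to the point x, -y, -z); pixel columns grow to the right and rows downward; lengths in m; the calibration is good to about 2 mm. The wrist camera is an equidistant fisheye: a pixel r from the principal point sees the ray r / f radians off the axis. A picture is of the moment at which its call begins. There is no depth.
- ctrl.sign_off(): hands the job in; it is judged then, once.
The state is a dict: "time": time; "qpos": joint angles; "dq": joint speeds; "joint_efforts": joint torques, N m; "eef_pos": TCP position; "tcp_rot": TCP orientation; "contact_force": force on the tool from outside, world axes, zero at the start; "wrist_torque": the same for the moment, N m; "opening": opening from 0.0 (shut) to 1.0 (fully open); "finger_force": force on a finger pad.
Only numpy, scipy, OpenCV 4.12 (cv2) and the standard library are available. Lean on these libraries where they do the work, as an engineer would, in place of code of your own. Each camera call takes 0.05 s, during which the arm holds its last target. There are 200 camera calls.

## Task

Clear the glazed cup that stands on the tin tray in front of the spring clip: set it down upright on the round aluminium plate, without dropping it. Then lay the folded bamboo fan flat on the tray and slide it, tapered end first and in line with the clip, under the clip's sprung arm until its tip is fully home against the stop at the back of the clip, and let go so that the arm holds it down. Leave the other two cups and the red canister where they are.

Things in the scene. Friction and masses are not known exactly. Their poses are not given: they have to be found in the camera images.
- cup_center (a point): centre (half-way up) of the glazed cup that stands in front of the clip: an open straight-sided cup, outer diameter 56 mm, 65 mm tall, wall 4 mm, about 0.14 kg; z axis up through its mouth. It starts on the tray floor
- plate_center (a point): centre of the flat inner floor of the loose round aluminium roasting plate; the floor is 4 mm above the bench, 174 mm across inside, the raised rim is 190 mm across and 13 mm high; z up
- fan_center (a point): centre, half-way up, of the folded bamboo fan: rigid, 190 mm long (x), 26 mm wide (y), 20 mm thick (z up), 0.08 kg. From 95 mm behind the centre to 45 mm before it (+x) it is a plain 26 x 20 mm bar; from there to the tip at +95 mm the top slopes down to a rounded tip 7 mm high, and it is only 16 mm wide. It starts flat on the bench, off the tray, tip away from the robot
- fan_nose (a point): the tip of the fan's tapered end, 95 mm along +x from the fan's centre, 3.5 mm above its underside; axes as the fan's
- clip_stop (a point): point on the tray floor at the foot of the stop at the back of the spring clip, mid-width; the tray (340 mm square, rim 16 mm above the bench) is fixed, its floor 4 mm above the bench. x: horizontal, the way the fan is pushed in; the stop face is x = 0, the stop 56 mm wide; the floor runs back 317 mm to -x and is open 110 mm to -y, and to +y as far as the cups. y: left, looking along x; z up
- clip_lip (a point): middle of the front edge of the upturned lip of the sprung steel arm (46 mm wide, hinged 15 mm beyond the stop, 22 mm above the tray floor). At rest its round cross bar hangs 65 mm before the stop, 6 mm clear of the floor; the lip rises from it at 40 degrees to this edge, 95 mm before the stop, 36 mm above the floor (about 55 mm with the fan in)
- clip_arm (a joint): angle of the sprung arm, rad: 0 at rest, grows as it is lifted; about 0.18 with the fan's full thickness under the bar. The spring presses the bar down with about 4 N at rest and 5 N over the fan; pushing the fan in takes about 5 to 12 N
- cup_b_center (a point): centre (half-way up) of a bystander cup, same make and size as the first, on the tray, off to the side of the clip (+y of it), nearer the robot
- cup_c_center (a point): centre (half-way up) of the other bystander cup on the tray, same make and size, off to the side of the clip (+y of it), farther from the robot
- canister_center (a point): centre (half-way up) of the red plastic canister with a white twist cap, 84 mm in diameter, 120 mm tall, a bystander on the bench

How it is judged:
By the outcome, as a careful person would: the job done as asked, in the order asked, and still so for the second after the job is handed in, with the robot touching nothing.
It also fails if it takes over 70 s, if anything falls off the work surface, if the arm or the gripper's body presses on something with over 40 N, if the wrist force passes 120 N, or if a joint passes its speed limit or range.

## Working session

There is one attempt and no reset: what is moved stays moved. The work goes in short steps, Python scripts to look and compute and a tool call to move; the robot and the scene stay as the last step left them, time stands still between calls to the robot, and variables do not carry over. Pictures are saved under pics/ and viewed, at most 10 in all, crops included, and the job is handed in when it is done.

Besides the shell and the picture viewer there is one more tool, called after "Call:" as name(argument=value, ...) on one line, values as JSON. send_rows: Moves the arm, as the interface text tells. Its arguments: {"type":"object","properties":{"moves":{"type":"string"},"newtons":{"type":"number"}},"required":["moves"]}

```bash
mkdir -p pics; ls
python3 - <<'E'
from plant import ctrl
import cv2,numpy as np,json
for n in ("scene","top"):
    c=ctrl.read_camera(n); cv2.imwrite(f"pics/{n}0.png",c["image"][:,:,::-1])
    print(n,c["fovy"],c["cx"],c["cy"],np.round(c["extrinsics"],4).tolist(),[k for k in c])
s=ctrl.get_state();print(s)
E
```

```text
pics
scene 55.91244073669793 316.2724936723782 240.31116082655075 [[-0.1033, -0.8017, 0.5887, 1.1359], [0.9946, -0.0898, 0.0521, 0.0553], [0.0111, 0.5909, 0.8066, 0.7766], [0.0, 0.0, 0.0, 1.0]] ['image', 'fovy', 'cx', 'cy', 'extrinsics']
top 54.8113602612768 311.35427781932174 241.06614613893692 [[0.0116, 0.9843, -0.176, 0.4218], [-0.9999, 0.01, -0.0099, -0.0118], [-0.008, 0.1761, 0.9843, 1.0964], [0.0, 0.0, 0.0, 1.0]] ['image', 'fovy', 'cx', 'cy', 'extrinsics']
{'time': 0.1, 'qpos': array([ 9.95000822e-01,  2.87115148e-01,  1.57805683e+00, -2.22030628e-05,
        1.27862163e+00, -1.50042672e-01]), 'dq': array([-0.00010255, -0.00246505, -0.00112955, -0.00104304,  0.00053559,
        0.00026852]), 'joint_efforts': array([ 2.25456592e-04, -4.07294691e+01, -2.93698525e+01, -1.87351798e-04,
        3.39615988e-03, -1.15470189e-05]), 'eef_pos': array([0.27846372, 0.61424741, 0.24404589]), 'tcp_rot': array([ 2.11268993e-01,  9.77427338e-01, -1.03256902e-03, -3.80738943e-04]), 'contact_force': array([ 0.52487707,  0.35238496, -0.22624265]), 'wrist_torque': array([-0.02515662, -0.0314825 ,  0.00868343]), 'finger_force': 0.0, 'opening': 1.0008939751019383}
```

View pics/top0.png

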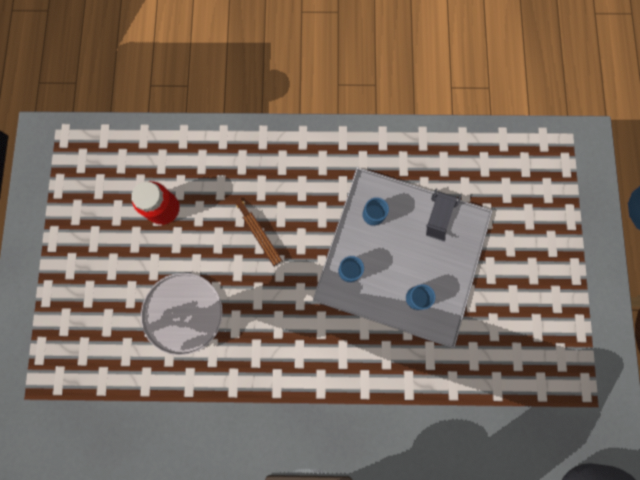

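View pics/scene0.png

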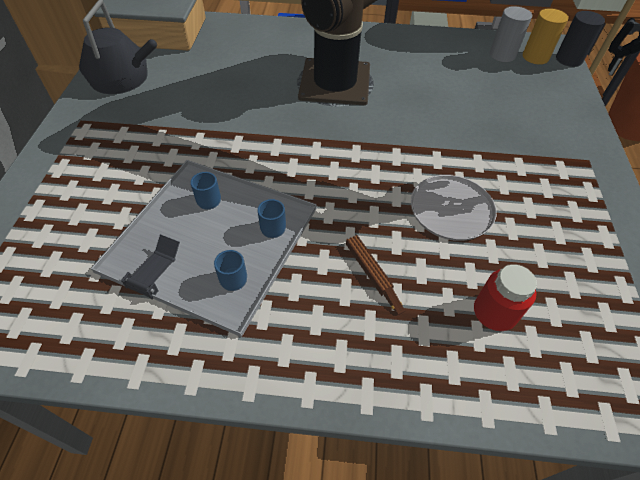

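The top view shows the tray at (317–495, 170–345), the clip at (443, 215) and the cup in front of it at (420, 297). The bystander cups are at (350, 268) and (375, 210), the fan runs (238, 198)–(280, 263), and the plate is at (182, 313). The scene view shows the same layout.

Run:
```python
import cv2
a=cv2.imread("pics/top0.png")
cv2.imwrite("pics/c1.png",cv2.resize(a[160:355,310:500],None,fx=3,fy=3,interpolation=cv2.INTER_CUBIC))
cv2.imwrite("pics/c2.png",cv2.resize(a[185:360,125:310],None,fx=3.4,fy=3.4,interpolation=cv2.INTER_CUBIC))
```

```text
(no output)
```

View pics/c1.png

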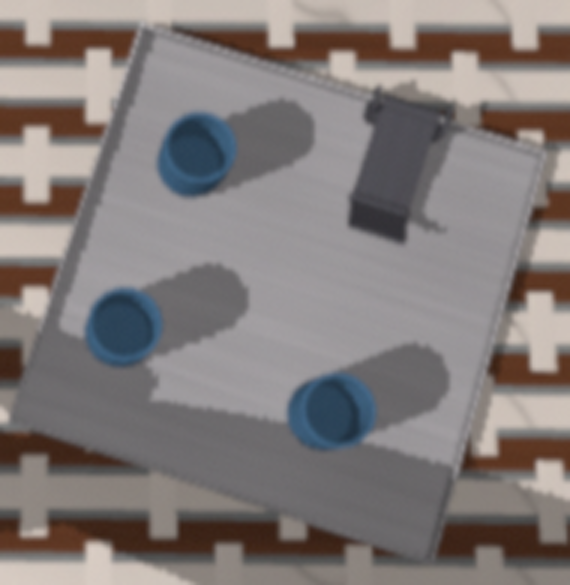

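View pics/c2.png

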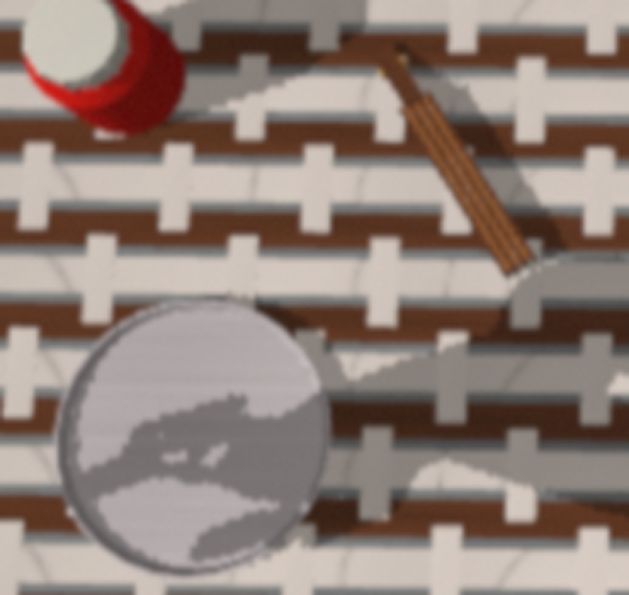

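```bash
cat > h.py <<'E'
import numpy as np
from plant import ctrl
from scipy.spatial.transform import Rotation as R
TOP=dict(f=240/np.tan(np.radians(54.8113602612768/2)),cx=311.354,cy=241.066,E=np.array([[0.0116,0.9843,-0.176,0.4218],[-0.9999,0.01,-0.0099,-0.0118],[-0.008,0.1761,0.9843,1.0964],[0,0,0,1]]))
def ray(u,v,z,c=TOP):
    d=np.array([(u-c['cx'])/c['f'],-(v-c['cy'])/c['f'],-1.]); d=c['E'][:3,:3]@d; o=c['E'][:3,3]
    return o+d*(z-o[2])/d[2]
def wray(u,v,z,c):   # fisheye
    f=240/np.tan(np.radians(c['fovy']/2)); x,y=u-c['cx'],v-c['cy']; r=np.hypot(x,y); th=r/f
    s=np.sin(th)/max(r,1e-9); d=c['extrinsics'][:3,:3]@np.array([x*s,-y*s,-np.cos(th)]); o=c['extrinsics'][:3,3]
    return o+d*(z-o[2])/d[2]
def plan(pos,yaw=None):
    """rows-units of shift and turn to TCP at pos, tool down, tool x axis at world heading yaw (mod pi), printed"""
    s=ctrl.get_state(); q=R.from_quat(s['tcp_rot']); sh=q.inv().apply(np.array(pos)-s['eef_pos'])/0.2
    cx=q.as_matrix()[:,0]; cur=np.arctan2(cx[1],cx[0]); yaw=cur if yaw is None else yaw
    for k in (0,np.pi):
        x=np.array([np.cos(yaw+k),np.sin(yaw+k),0]); z=np.array([0,0,-1.]); y=np.cross(z,x)
        rv=(q.inv()*R.from_matrix(np.c_[x,y,z])).as_rotvec()/2/np.pi
        print('turn',np.round(rv,4),'shift',np.round(sh,4))
    print('pos',np.round(s['eef_pos'],4),'heading',round(np.degrees(cur),2),'q6',round(s['qpos'][5],3),'t',s['time'],'F',np.round(s['contact_force'],1))
E
python3 - <<'E'
from h import *
def c1(u,v,z): return ray((u+.5)/3-.5+310,(v+.5)/3-.5+160,z)
def c2(u,v,z): return ray((u+.5)/3.4-.5+125,(v+.5)/3.4-.5+185,z)
P=[c1(*p,.016) for p in((147,27),(545,150),(432,560),(10,423))]
for i in range(4):
    d=P[(i+1)%4]-P[i]; print(np.round(P[i],4),np.linalg.norm(d[:2]),np.degrees(np.arctan2(d[1],d[0])))
l=[c1(349,227,.04),c1(405,242,.04)];d=l[1]-l[0];print('lip',sum(l)/2,np.linalg.norm(d),np.degrees(np.arctan2(d[1],d[0])))
for n,p in dict(cup=(337,411),b=(125,326),c=(199,148)).items(): print(n,c1(*p,.069))
F=[c2(507,275,.02),c2(534,254,.02),c2(430,93,.02),c2(405,112,.02)]
r=(F[0]+F[1])/2;f=(F[2]+F[3])/2;d=f-r;print('fan rear',r,'front',f,np.linalg.norm(d),np.degrees(np.arctan2(d[1],d[0])),np.linalg.norm(F[0]-F[1]),'tip',c2(395,55,.007))
print('plate',c2(193,436,.013),'can',c2(70,40,.12))
plan([.5,0,.2])
E
```

```text
[ 0.7954 -0.1142  0.016 ] 0.3318458590888295 -107.48969033855981
[ 0.6957 -0.4307  0.016 ] 0.3367470868958894 162.10946796936082
[ 0.3752 -0.3272  0.016 ] 0.3359260130042097 72.77334875446502
[ 0.4747 -0.0064  0.016 ] 0.33834219465621856 -18.57904943213961
lip [ 0.62122539 -0.28824442  0.04      ] 0.044208522064991346 -104.87522354585661
cup [ 0.48354754 -0.24668849  0.069     ]
b [ 0.54465122 -0.09132833  0.069     ]
c [ 0.68128985 -0.14803381  0.069     ]
fan rear [0.56257014 0.07724285 0.02      ] front [0.6764874  0.15246689 0.02      ] 0.1365129948977887 33.43834937181068 0.023503834924758767 tip [0.7142561  0.17182349 0.007     ]
plate [0.44330243 0.29843423 0.013     ] can [0.69189811 0.36248235 0.12      ]
turn [-0.0003 -0.      0.    ] shift [-2.2773 -2.3391  0.2246]
turn [ 1.e-04 -5.e-04 -5.e-01] shift [-2.2773 -2.3391  0.2246]
pos [0.2785 0.6142 0.244 ] heading 155.61 q6 -0.15 t 0.1 F [ 0.5  0.4 -0.2]
```

c1: tray corners are at (147,27), (545,150), (432,560) and (10,423), the lip edge runs (349,227)–(405,242), and the front cup's rim is centred near (337,411). c2: the fan bar runs (520,265)–(418,102) with its tip at (395,55), and the plate is centred near (193,436). The sizes match what's given to within a few mm: tray sides 332–338 mm, lip 44 mm, bar 137 mm. I'll move in now.

Call:
send_rows(moves="0 0 0 -0.5 -0.5 0 1;0 0 0 -1 -1 0 1;0 0 0 -1 -1 0 1;0 0 0 -1 -1 0 1;0 0 0 -1 -1 0 1;0 0 0 -1 -1 0 1")

```text
time: 0.85
eef_pos: [0.3788, 0.3482, 0.245]
tcp_rot: [0.213, 0.977, -0.0, -0.0]
contact_force: [0.4, 0.2, -0.0]
opening: 1.002
finger_force: 0.0
```

Call:
send_rows(moves="0 0 0 -0.5 -0.5 0 1;0 0 0 -1 -1 0 1;0 0 0 -1 -1 0 1;0 0 0 -1 -1 0 1;0 0 0 -1 -1 0 1;0 0 0 -1 -1 0 1")

```text
time: 1.6
eef_pos: [0.4785, 0.0845, 0.2451]
tcp_rot: [0.213, 0.977, 0.0, -0.0]
contact_force: [-0.2, 0.4, 0.1]
opening: 0.997
finger_force: 0.0
```

Run:
```python
from h import *
plan([.4835,-.2467,.2],np.radians(-17.8))
```

```text
turn [-2.000e-04 -1.000e-04  4.812e-01] shift [-0.7112 -1.4958  0.2246]
turn [ 0.     -0.0001 -0.0188] shift [-0.7112 -1.4958  0.2246]
pos [0.4785 0.0845 0.2451] heading 155.44 q6 -1.177 t 1.6 F [-0.2  0.4  0.1]
```

Call:
send_rows(moves="0 0 -0.0188 -0.35 -0.5 0 1;0 0 -0.0188 -0.6 -1 0 1;0 0 -0.0188 -0.6 -1 0 1;0 0 -0.0188 -0.6 -1 0 1;0 0 -0.0188 -0.6 -1 0 1;0 0 -0.0188 -0.6 -1 0 1")

```text
time: 2.35
eef_pos: [0.5047, -0.1447, 0.2449]
tcp_rot: [0.152, 0.988, 0.001, -0.0]
contact_force: [-0.8, 0.5, 0.7]
opening: 1.0
finger_force: 0.0
```

Run:
```python
from h import *
import cv2,pickle
c=ctrl.read_camera("wrist"); cv2.imwrite("pics/w1.png",c["image"][:,:,::-1]); pickle.dump(c,open("w1.pkl","wb"))
print(c['fovy'],c['cx'],c['cy'],np.round(c['extrinsics'],3).tolist())
plan([.4835,-.2467,.2],np.radians(-17.8))
```

```text
65.70646984690485 322.97097158829774 237.33616517921564 [[0.302, -0.912, -0.278, 0.432], [0.953, 0.289, 0.087, -0.121], [0.001, -0.292, 0.957, 0.373], [0.0, 0.0, 0.0, 1.0]]
turn [ 2.000e-04  2.000e-04 -4.992e-01] shift [-0.0529 -0.5197  0.2245]
turn [ 0.0001 -0.0001  0.0008] shift [-0.0529 -0.5197  0.2245]
pos [ 0.5047 -0.1444  0.245 ] heading 162.5 q6 -1.738 t 2.4 F [-0.5  0.1 -0.7]
```

View pics/w1.png

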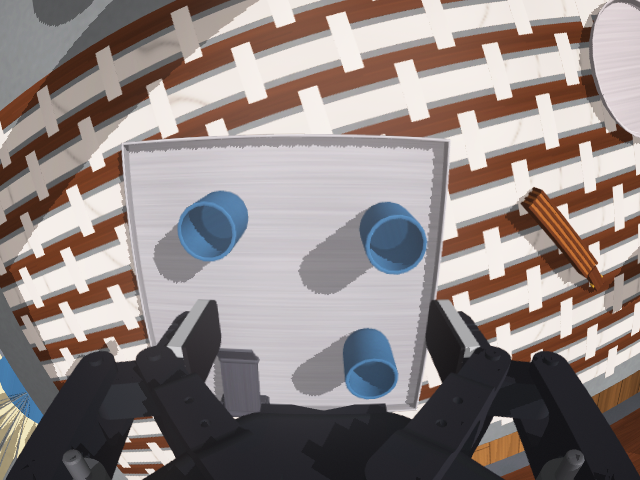

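The wrist view shows the front cup's rim centred at about (209, 231), the clip lip edge at about (219, 349)–(258, 351), cup b's rim at (394, 244), and the fan's tail at about (533, 196).

Run:
```python
from h import *
import pickle
c=pickle.load(open("w1.pkl","rb"))
for n,p in dict(cup=(209,231,.069),cl=(178,231,.069),cr=(241,231,.069),b=(394,244,.069),l1=(219,349,.04),l2=(258,351,.04),tl=(123,145,.016),tr=(449,140,.016),fanL=(524,204,.02),fanR=(543,189,.02)).items(): print(n,np.round(wray(*p,c),4))
plan([.4835,-.2467,.2],np.radians(-17.8))
```

```text
cup [ 0.4851 -0.243   0.069 ]
cl [ 0.476  -0.2714  0.069 ]
cr [ 0.494  -0.2151  0.069 ]
b [ 0.5454 -0.0921  0.069 ]
l1 [ 0.6173 -0.2997  0.04  ]
l2 [ 0.6308 -0.2578  0.04  ]
tl [ 0.3762 -0.3238  0.016 ]
tr [ 0.4781 -0.0051  0.016 ]
fanL [0.5647 0.0635 0.02  ]
fanR [0.555 0.091 0.02 ]
turn [ 2.000e-04  2.000e-04 -4.992e-01] shift [-0.0529 -0.5197  0.2245]
turn [ 0.0001 -0.0001  0.0008] shift [-0.0529 -0.5197  0.2245]
pos [ 0.5047 -0.1444  0.245 ] heading 162.5 q6 -1.738 t 2.4 F [-0.5  0.1 -0.7]
```

Call:
send_rows(moves="0 0 0 -0.05 -0.3 0.2 1;0 0 0 -0.054 -0.508 0.5 1;0 0 0 -0.054 -0.508 0.5 1;0 0 0 -0.054 -0.508 0.5 1;0 0 0 -0.054 -0.508 0.5 1")

```text
time: 3.02
eef_pos: [0.4855, -0.2459, 0.1473]
tcp_rot: [0.152, 0.988, -0.001, 0.001]
contact_force: [0.6, -0.8, 0.6]
opening: 1.002
finger_force: 0.0
```

Call:
send_rows(moves="0 0 0 0 0 0.2 1;0 0 0 0 0 0.4 1;0 0 0 0 0 0.54 1;0 0 0 0 0 0.54 1;0 0 0 0 0 0.54 0;0 0 0 0 0 0.54 0;0 0 0 0 0 0.54 -0.2;0 0 0 0 0 0.54 -0.4;0 0 0 0 0 0.54 -0.6;0 0 0 0 0 0.54 -0.6;0 0 0 0 0 0.54 -0.6", newtons=30)

```text
time: 4.4
eef_pos: [0.4859, -0.2475, 0.0401]
tcp_rot: [0.153, 0.988, -0.001, 0.002]
contact_force: [0.1, 2.2, 6.3]
opening: 0.65
finger_force: 32.4
```

Call:
send_rows(moves="0 0 0 0 0 -0.1 -0.6;0 0 0 0 0 -0.3 -0.6;0 0 0 0 0 -0.5 -0.6;0 0 0 0 0 -0.7 -0.6;0 0 0 0 0 -0.7 -0.6;0 0 0 0 0 -0.7 -0.6")

```text
time: 5.15
eef_pos: [0.4834, -0.2461, 0.1763]
tcp_rot: [0.153, 0.988, 0.0, -0.001]
contact_force: [0.2, 0.6, -0.7]
opening: 0.659
finger_force: 32.4
```

Run:
```python
from h import *
s=ctrl.get_state();print(s['opening'],s['finger_force'])
plan([.56,.0,.18]);plan([.443,.298,.18])
```

```text
0.6587142755020846 32.449050564318895
turn [ 0.0001 -0.0002 -0.    ] shift [ 0.0075  1.2888 -0.0177]
turn [-4.e-04 -1.e-04  5.e-01] shift [ 0.0075  1.2888 -0.0177]
pos [ 0.4834 -0.2461  0.1763] heading 162.37 q6 -1.921 t 5.15 F [ 0.2  0.6 -0.7]
turn [ 0.0001 -0.0002 -0.    ] shift [ 1.0163  2.5317 -0.0158]
turn [-4.e-04 -1.e-04  5.e-01] shift [ 1.0163  2.5317 -0.0158]
pos [ 0.4834 -0.2461  0.1763] heading 162.37 q6 -1.921 t 5.15 F [ 0.2  0.6 -0.7]
```

Call:
send_rows(moves="0 0 0 0 0.2 0 -0.6;0 0 0 0 0.45 0 -0.6;0 0 0 0 0.7 0 -0.6;0 0 0 0 0.9 0 -0.6;0 0 0 0 1 0 -0.6")

```text
time: 5.78
eef_pos: [0.5435, -0.0539, 0.1747]
tcp_rot: [0.152, 0.988, 0.0, -0.002]
contact_force: [0.4, 0.6, -0.5]
opening: 0.656
finger_force: 32.6
```

Call:
send_rows(moves="0 0 0 0.1 0.2 0 -0.6;0 0 0 0.2 0.45 0 -0.6;0 0 0 0.3 0.7 0 -0.6;0 0 0 0.4 0.9 0 -0.6;0 0 0 0.4 1 0 -0.6;0 0 0 0.4 1 0 -0.6")

```text
time: 6.52
eef_pos: [0.5291, 0.1591, 0.1764]
tcp_rot: [0.153, 0.988, -0.0, -0.0]
contact_force: [0.2, -0.4, -1.1]
opening: 0.654
finger_force: 32.6
```

Run:
```python
from h import *
import cv2,pickle
c=ctrl.read_camera("wrist"); cv2.imwrite("pics/w2.png",c["image"][:,:,::-1]); pickle.dump(c,open("w2.pkl","wb"))
s=ctrl.get_state();print(s['opening'],s['finger_force'])
plan([.443,.298,.18])
```

```text
0.651613239458737 32.633441761136055
turn [-0.0002 -0.0001  0.    ] shift [ 0.622   0.5358 -0.0174]
turn [ 2.e-04 -3.e-04 -5.e-01] shift [ 0.622   0.5358 -0.0174]
pos [0.5291 0.1582 0.1766] heading 162.38 q6 -1.156 t 6.575 F [-0.3  0.7 -1.6]
```

View pics/w2.png

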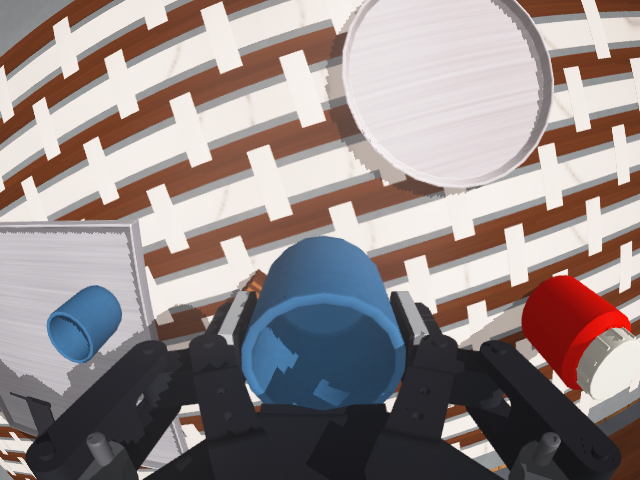

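The cup is held upright between the pads. The plate's left, right and bottom edges are at 343, 553 and 187 px, which agrees with where I measured it.

Call:
send_rows(moves="0 0 0 0.2 0.15 0 -0.6;0 0 0 0.4 0.35 0 -0.6;0 0 0 0.55 0.48 0 -0.6;0 0 0 0.62 0.535 0 -0.6;0 0 0 0.62 0.535 0 -0.6;0 0 0 0.62 0.535 0.2 -0.6;0 0 0 0.62 0.535 0.4 -0.6;0 0 0 0.62 0.535 0.55 -0.6;0 0 0 0.62 0.535 0.62 -0.6;0 0 0 0.62 0.535 0.65 -0.6;0 0 0 0.62 0.535 0.65 -0.6")

```text
time: 7.95
eef_pos: [0.4441, 0.2982, 0.048]
tcp_rot: [0.154, 0.988, 0.0, 0.001]
contact_force: [-0.3, 0.1, -1.6]
opening: 0.656
finger_force: 32.7
```

Run:
```python
from h import *
import pickle
c=pickle.load(open("w2.pkl","rb"))
a=wray(343,80,.013,c);b=wray(553,80,.013,c);print(a,b,(a+b)/2,wray(455,187,.013,c))
plan([.443,.298,.0405])
```

```text
[0.4257151  0.20810083 0.013     ] [0.46482439 0.39129609 0.013     ] [0.44526974 0.29969846 0.013     ] [0.53302808 0.2724141  0.013     ]
turn [0.0001 0.0002 0.    ] shift [ 0.0048 -0.0028  0.0374]
turn [-2.e-04  2.e-04 -5.e-01] shift [ 0.0048 -0.0028  0.0374]
pos [0.4441 0.2982 0.048 ] heading 162.34 q6 -0.861 t 7.95 F [-0.3  0.1 -1.6]
```

Call:
send_rows(moves="0 0 0 0 0 0.015 -0.6;0 0 0 0 0 0.025 -0.6;0 0 0 0 0 0.032 -0.6;0 0 0 0 0 0.036 -0.6;0 0 0 0 0 0.036 -0.6")

```text
time: 8.57
eef_pos: [0.4432, 0.2985, 0.0402]
tcp_rot: [0.153, 0.988, 0.0, 0.0]
contact_force: [-0.5, -0.4, -0.9]
opening: 0.659
finger_force: 32.7
```

Call:
send_rows(moves="0 0 0 0 0 0.006 -0.6;0 0 0 0 0 0.012 -0.6;0 0 0 0 0 0.012 -0.6")

```text
time: 8.95
eef_pos: [0.4433, 0.2986, 0.0401]
tcp_rot: [0.153, 0.988, -0.001, -0.001]
contact_force: [-5.8, -3.1, 13.8]
opening: 0.652
finger_force: 33.8
```

Call:
send_rows(moves="0 0 0 0 0 -0.006 -0.6;0 0 0 0 0 -0.006 0.3;0 0 0 0 0 -0.006 0.5;0 0 0 0 0 -0.006 1;0 0 0 0 0 -0.006 1;0 0 0 0 0 -0.006 1;0 0 0 0 0 -0.2 1;0 0 0 0 0 -0.5 1;0 0 0 0 0 -0.8 1;0 0 0 0 0 -1 1;0 0 0 0 0 -1 1")

```text
time: 10.32
eef_pos: [0.4452, 0.2993, 0.2426]
tcp_rot: [0.153, 0.988, 0.002, 0.004]
contact_force: [-0.4, 1.0, -0.5]
opening: 1.002
finger_force: 0.0
```

Run:
```python
from h import *
plan([.60,.10,.24],np.radians(33.4))
```

```text
turn [ 0.0018 -0.0005  0.3583] shift [-1.0391 -0.7158  0.0161]
turn [ 0.0004  0.0015 -0.1417] shift [-1.0391 -0.7158  0.0161]
pos [0.4452 0.2993 0.2426] heading 162.38 q6 -0.861 t 10.325 F [-0.4  1.  -0.5]
```

Call:
send_rows(moves="0 0 -0.029 -0.25 -0.18 0 1;0 0 -0.058 -0.5 -0.35 0 1;0 0 -0.087 -0.75 -0.53 0 1;0 0 -0.115 -1 -0.7 0 1;0 0 -0.1417 -1 -0.716 0 1;0 0 -0.1417 -1 -0.716 0 1;0 0 -0.1417 -1 -0.716 0 1")

```text
time: 11.2
eef_pos: [0.5896, 0.102, 0.2365]
tcp_rot: [-0.286, 0.958, 0.0, -0.001]
contact_force: [0.2, 0.0, 0.2]
opening: 1.004
finger_force: 0.0
```

Run:
```python
from h import *
import cv2,pickle
c=ctrl.read_camera("wrist"); cv2.imwrite("pics/w3.png",c["image"][:,:,::-1]); pickle.dump(c,open("w3.pkl","wb"))
plan([.60,.10,.24],np.radians(33.4))
```

```text
turn [-3.000e-04 -2.000e-04  4.998e-01] shift [-0.0373 -0.0376 -0.0155]
turn [ 0.0001 -0.0002 -0.0002] shift [-0.0373 -0.0376 -0.0155]
pos [0.5896 0.1022 0.2369] heading -146.67 q6 -2.15 t 11.25 F [-0.1 -0.3 -0.2]
```

View pics/w3.png

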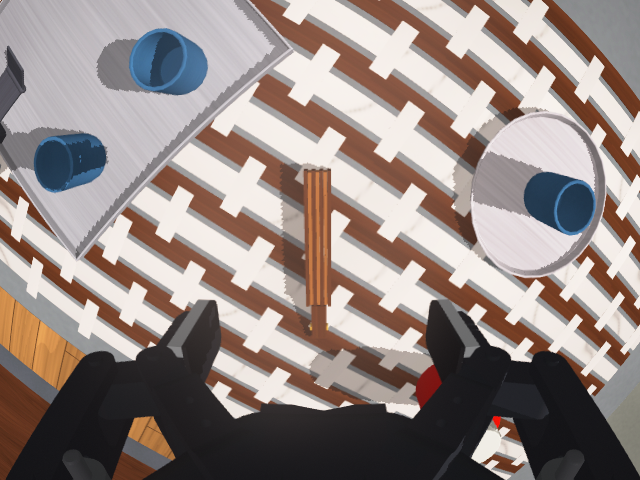

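The cup stands upright in the plate at about (560, 205). The fan's bar has its tail corners at (305,171) and (330,171) and its shoulder corners at (304,306) and (330,306).

Run:
```python
from h import *
import pickle
c=pickle.load(open("w3.pkl","rb"))
F=[wray(*p,.02,c) for p in((305,171),(330,171),(330,306),(304,306))]
r=(F[0]+F[1])/2;f=(F[2]+F[3])/2;d=f-r;L=np.linalg.norm(d);a=np.arctan2(d[1],d[0])
print(r,f,L,np.degrees(a),np.linalg.norm(F[0]-F[1]))
u=d/L; m=(r+f)/2; ctr=m+u*.025; print('centre',ctr); g=ctr-u*.055; print('grasp',g)
plan([g[0],g[1],.1],a)
plan([g[0],g[1],.018],a)
```

```text
[0.56252338 0.08010784 0.02      ] [0.67951056 0.15546268 0.02      ] 0.13915586171831862 32.78675948620594 0.023242832477492526
centre [0.64203426 0.13132311 0.02      ]
grasp [0.59579622 0.10153984 0.02      ]
turn [ 3.000e-04  2.000e-04 -4.985e-01] shift [-0.0247 -0.0203  0.6845]
turn [ 0.0001 -0.0002  0.0015] shift [-0.0247 -0.0203  0.6845]
pos [0.5896 0.1022 0.2369] heading -146.67 q6 -2.15 t 11.25 F [-0.1 -0.3 -0.2]
turn [ 3.000e-04  2.000e-04 -4.985e-01] shift [-0.0252 -0.0206  1.0945]
turn [ 0.0001 -0.0002  0.0015] shift [-0.0252 -0.0206  1.0945]
pos [0.5896 0.1022 0.2369] heading -146.67 q6 -2.15 t 11.25 F [-0.1 -0.3 -0.2]
```

Call:
send_rows(moves="0 0 0.0015 0 -0.02 0.3 0.2;0 0 0.0015 0 -0.02 0.6 0.2;0 0 0.0015 0 -0.02 0.9 0.2;0 0 0.0015 0 -0.02 0.9 0.2;0 0 0.0015 0 -0.02 0.9 0.2")

```text
time: 11.88
eef_pos: [0.594, 0.0987, 0.0601]
tcp_rot: [-0.283, 0.959, -0.0, 0.002]
contact_force: [0.8, -0.3, 0.4]
opening: 0.6
finger_force: 0.0
```

Run:
```python
from h import *
print(ctrl.finger_overhang)
u=np.array([np.cos(.5722),np.sin(.5722)]);g=np.array([.64203,.13132])-.06*u
plan([g[0],g[1],.0175],.5722)
```

```text
0.014
turn [-0.0007 -0.0005 -0.4998] shift [0.0104 0.0077 0.213 ]
turn [-0.0003  0.0005  0.0002] shift [0.0104 0.0077 0.213 ]
pos [0.594  0.0987 0.0601] heading -147.13 q6 -2.148 t 11.875 F [ 0.8 -0.3  0.4]
```

Call:
send_rows(moves="0 0 0 0 0 0.1 0.2;0 0 0 0 0 0.17 0.2;0 0 0 0 0 0.19 0.2;0 0 0 0 0 0.19 0.2;0 0 0 0 0 0.19 0.2")

```text
time: 12.5
eef_pos: [0.593, 0.098, 0.0201]
tcp_rot: [-0.283, 0.959, -0.0, 0.0]
contact_force: [-0.2, -0.3, 0.5]
opening: 0.602
finger_force: 0.0
```

Call:
send_rows(moves="0 0 0 0 0 0.01 0.2;0 0 0 0 0 0.012 0;0 0 0 0 0 0.012 -0.2;0 0 0 0 0 0.012 -0.4;0 0 0 0 0 0.012 -0.7;0 0 0 0 0 0.012 -0.9;0 0 0 0 0 0.012 -0.9;0 0 0 0 0 0.012 -0.9", newtons=50)

```text
time: 13.5
eef_pos: [0.5928, 0.098, 0.0176]
tcp_rot: [-0.283, 0.959, -0.0, 0.0]
contact_force: [-0.1, -0.9, 2.4]
opening: 0.288
finger_force: 50.8
```

Run:
```python
from h import *
plan([.593,.098,.15])
```

```text
turn [-0.      0.0001 -0.    ] shift [-0.0009 -0.0007 -0.6619]
turn [1.e-04 1.e-04 5.e-01] shift [-0.0009 -0.0007 -0.6619]
pos [0.5928 0.098  0.0176] heading -147.15 q6 -2.149 t 13.5 F [-0.1 -0.9  2.4]
```

Call:
send_rows(moves="0 0 0 0 0 -0.15 -0.9;0 0 0 0 0 -0.4 -0.9;0 0 0 0 0 -0.6 -0.9;0 0 0 0 0 -0.66 -0.9;0 0 0.02 0.15 -0.1 -0.66 -0.9;0 0 0.045 0.35 -0.25 -0.66 -0.9;0 0 0.07 0.55 -0.4 -0.66 -0.9;0 0 0.095 0.75 -0.53 -0.66 -0.9;0 0 0.12 0.9 -0.64 -0.66 -0.9;0 0 0.1407 0.9 -0.64 -0.66 -0.9;0 0 0.1407 0.9 -0.64 -0.66 -0.9;0 0 0.1407 0.9 -0.64 -0.66 -0.9")

```text
time: 15.0
eef_pos: [0.5102, -0.1066, 0.1481]
tcp_rot: [0.154, 0.988, 0.0, -0.001]
contact_force: [-0.9, -0.2, 0.2]
opening: 0.292
finger_force: 50.5
```

Run:
```python
from h import *
plan([.4607,-.2351,.10],np.radians(-17.8))
```

```text
turn [ 5.000e-04  1.000e-04 -4.996e-01] shift [ 0.0404 -0.6875  0.2406]
turn [ 0.     -0.0003  0.0004] shift [ 0.0404 -0.6875  0.2406]
pos [ 0.5102 -0.1066  0.1481] heading 162.33 q6 -1.663 t 15.0 F [-0.9 -0.2  0.2]
```

Call:
send_rows(moves="0 0 0 0.01 -0.2 0 -0.9;0 0 0 0.02 -0.4 0 -0.9;0 0 0 0.04 -0.6 0 -0.9;0 0 0 0.04 -0.69 0 -0.9;0 0 0 0.04 -0.69 0.1 -0.9;0 0 0 0.04 -0.69 0.24 -0.9;0 0 0 0.04 -0.69 0.24 -0.9;0 0 0 0.04 -0.69 0.24 -0.9")

```text
time: 16.0
eef_pos: [0.4616, -0.2359, 0.102]
tcp_rot: [0.154, 0.988, -0.0, 0.0]
contact_force: [-0.8, -0.8, -0.2]
opening: 0.29
finger_force: 50.4
```

Run:
```python
from h import *
import cv2,pickle
c=ctrl.read_camera("wrist"); pickle.dump(c,open("w4.pkl","wb"))
t=ctrl.read_camera("top"); s=ctrl.read_camera("scene");pickle.dump((t,s),open("ts4.pkl","wb"))
w=c['image'][200:480,170:470]; tt=t['image'][170:350,345:505]; ss=s['image'][150:345,90:290]
rs=lambda a,f:cv2.resize(a,None,fx=f,fy=f,interpolation=cv2.INTER_CUBIC)[:,:,::-1]
w=rs(w,1.3);a=rs(tt,2.5);b=rs(ss,2.0)   # 390x364, 400x450, 400x390
W=np.zeros((600,800,3),np.uint8);W[:450,:400]=a;W[:390,400:800]=b;cv2.imwrite("pics/m4.png",W)
cv2.imwrite("pics/w4.png",c['image'][:,:,::-1])
plan([.4607,-.2351,.10],np.radians(-17.8))
```

```text
turn [-6.000e-04 -2.000e-04 -4.999e-01] shift [0.0078 0.0046 0.0136]
turn [-0.0001  0.0004  0.0001] shift [0.0078 0.0046 0.0136]
pos [ 0.4619 -0.2365  0.1027] heading 162.23 q6 -1.929 t 16.15 F [ 1.8  0.3 -1.4]
```

View pics/w4.png

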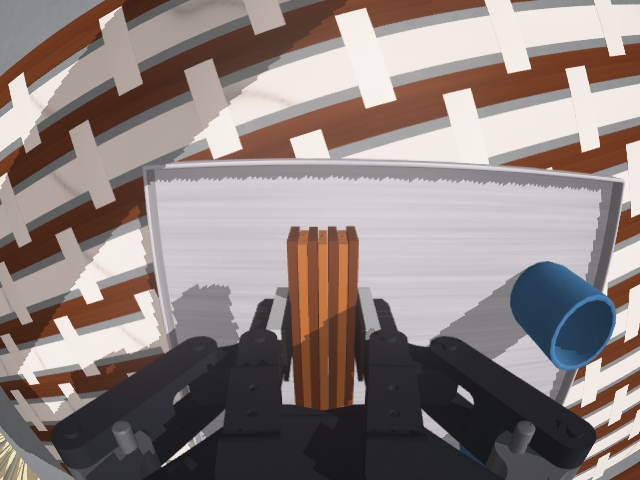

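View pics/m4.png

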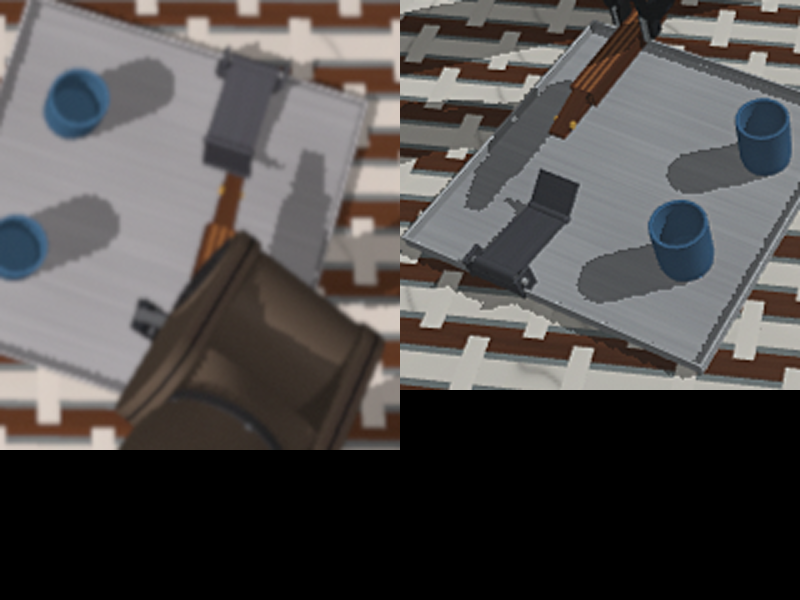

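w4 shows the fan held straight and level, with its tail at (322, 235). m4 shows the tip over the lip: in the top view the tip is at about (233,172) and the lip edge runs (203,163)–(249,177). In the scene view the lip runs (541,170)–(579,187) and the tip is at about (556,136).

Run:
```python
from h import *
import pickle
t,s=pickle.load(open("ts4.pkl","rb"))
def C(c): return dict(f=240/np.tan(np.radians(c['fovy']/2)),cx=c['cx'],cy=c['cy'],E=c['extrinsics'])
T,S=C(t),C(s); a=np.radians(-17.8);u=np.array([np.cos(a),np.sin(a)]);n=np.array([-np.sin(a),np.cos(a)])
ft=lambda x,y:((x+.5)/2.5-.5+345,(y+.5)/2.5-.5+170); fs=lambda x,y:((x-400+.5)/2-.5+90,(y+.5)/2-.5+150)
def show(k,p): print(k,np.round(p[:2],4),'s',round(p[:2]@u,4),'n',round(p[:2]@n,4))
show('top l1',ray(*ft(203,163),.04,T));show('top l2',ray(*ft(249,177),.04,T));show('top tip',ray(*ft(233,172),.09,T))
show('sc l1',ray(*fs(541,203),.010,S));
show('sc e1',ray(*fs(541,170),.04,S));show('sc e2',ray(*fs(579,187),.04,S));show('sc tip',ray(*fs(556,136),.087,S))
show('scene fold1',ray(*fs(533,203),.012,S));show('scene fold2',ray(*fs(573,219),.012,S))
p=ctrl.get_state()['eef_pos'];show('tcp',p)
p4=pickle.load(open("w4.pkl","rb"))
show('w rearL',wray(289,240,.105,p4));show('w rearR',wray(356,240,.105,p4))
```

```text
top l1 [ 0.628  -0.2667] s 0.6794 n -0.0619
top l2 [ 0.6152 -0.3087] s 0.6801 n -0.1059
top tip [ 0.6104 -0.2808] s 0.667 n -0.0807
sc l1 [ 0.6398 -0.3101] s 0.704 n -0.0996
sc e1 [ 0.6196 -0.3082] s 0.6841 n -0.104
sc e2 [ 0.636  -0.2641] s 0.6863 n -0.057
sc tip [ 0.6105 -0.2832] s 0.6679 n -0.083
scene fold1 [ 0.642  -0.3172] s 0.7082 n -0.1058
scene fold2 [ 0.6567 -0.271 ] s 0.7081 n -0.0573
tcp [ 0.4619 -0.2365] s 0.5121 n -0.0839
w rearL [ 0.4231 -0.2358] s 0.4749 n -0.0952
w rearR [ 0.4303 -0.2132] s 0.4749 n -0.0715
```

Call:
send_rows(moves="0 0 0 0 0.005 0.1 -0.9;0 0 0 0 0.005 0.2 -0.9;0 0 0 0 0.005 0.3 -0.9;0 0 0 0 0.005 0.36 -0.9;0 0 0 0 0.005 0.37 -0.9;0 0 0 0 0.005 0.37 -0.9")

```text
time: 16.9
eef_pos: [0.4618, -0.2355, 0.028]
tcp_rot: [0.155, 0.988, -0.0, 0.001]
contact_force: [0.1, -0.3, -0.7]
opening: 0.286
finger_force: 50.5
```

Call:
send_rows(moves="0 0 0 0 0 0.006 -0.9;0 0 0 0 0 0.012 -0.9;0 0 0 0 0 0.012 -0.9")

```text
time: 17.27
eef_pos: [0.4613, -0.2352, 0.0251]
tcp_rot: [0.155, 0.988, -0.0, 0.0]
contact_force: [-0.2, 0.9, -1.1]
opening: 0.289
finger_force: 50.5
```

Call:
send_rows(moves="0 0 0 0 0 0.006 -0.9;0 0 0 0 0 0.012 -0.9;0 0 0 0 0 0.012 -0.9")

```text
time: 17.65
eef_pos: [0.4612, -0.2351, 0.0223]
tcp_rot: [0.155, 0.988, 0.0, -0.0]
contact_force: [-0.2, 0.9, -0.9]
opening: 0.289
finger_force: 50.5
```

Call:
send_rows(moves="0 0 0 0 0 0.006 -0.9;0 0 0 0 0 0.006 -0.9")

```text
time: 17.9
eef_pos: [0.4614, -0.2352, 0.0216]
tcp_rot: [0.155, 0.988, -0.0, 0.0]
contact_force: [-0.9, 0.5, 1.8]
opening: 0.291
finger_force: 50.7
```

Call:
send_rows(moves="0 0 0 -0.05 0 0 -0.9;0 0 0 -0.1 0 0 -0.9;0 0 0 -0.15 0 0 -0.9;0 0 0 -0.2 0 0 -0.9;0 0 0 -0.25 0 0 -0.9;0 0 0 -0.3 0 0 -0.9;0 0 0 -0.3 0 0 -0.9")

```text
time: 18.77
eef_pos: [0.5161, -0.2523, 0.0215]
tcp_rot: [0.154, 0.988, 0.002, -0.005]
contact_force: [-12.8, 5.1, 14.2]
opening: 0.29
finger_force: 52.5
```

Call:
send_rows(moves="0 0 0 -0.03 0 0 -0.9;0 0 0 -0.06 0 0 -0.9;0 0 0 -0.09 0 0 -0.9;0 0 0 -0.12 0 0 -0.9;0 0 0 -0.15 0 0 -0.9;0 0 0 -0.15 0 0 -0.9")

```text
time: 19.52
eef_pos: [0.5439, -0.2611, 0.0215]
tcp_rot: [0.154, 0.988, 0.002, -0.006]
contact_force: [-15.9, 5.1, 15.4]
opening: 0.289
finger_force: 52.6
```

Call:
send_rows(moves="0 0 0 -0.03 0 -0.003 -0.9;0 0 0 -0.06 0 -0.003 -0.9;0 0 0 -0.08 0 -0.003 -0.9;0 0 0 -0.08 0 -0.003 -0.9")

```text
time: 20.02
eef_pos: [0.5602, -0.2664, 0.0216]
tcp_rot: [0.154, 0.988, 0.001, -0.004]
contact_force: [-9.4, 3.5, 11.0]
opening: 0.291
finger_force: 51.9
```

Call:
send_rows(moves="0 0 0 -0.015 0 0 -0.9;0 0 0 -0.025 0 0 -0.9;0 0 0 -0.025 0 0 -0.9")

```text
time: 20.4
eef_pos: [0.5647, -0.2678, 0.0216]
tcp_rot: [0.154, 0.988, 0.001, -0.004]
contact_force: [-11.0, 3.0, 9.7]
opening: 0.291
finger_force: 51.9
```

Call:
send_rows(moves="0 0 0 -0.01 0 0 -0.9;0 0 0 -0.015 0 0 -0.9;0 0 0 -0.015 0 0 -0.9")

```text
time: 20.78
eef_pos: [0.5665, -0.2684, 0.0216]
tcp_rot: [0.154, 0.988, 0.002, -0.006]
contact_force: [-13.9, 5.0, 12.5]
opening: 0.293
finger_force: 52.3
```

Call:
send_rows(moves="0 0 0 -0.01 0 0 -0.9;0 0 0 -0.015 0 0 -0.9;0 0 0 -0.015 0 0 -0.9")

```text
time: 21.15
eef_pos: [0.5667, -0.2685, 0.0215]
tcp_rot: [0.154, 0.988, 0.003, -0.01]
contact_force: [-22.3, 6.2, 19.2]
opening: 0.295
finger_force: 53.1
```

Call:
send_rows(moves="0 0 0 0.003 0 -0.004 -0.9;0 0 0 0.003 0 -0.004 -0.3;0 0 0 0.003 0 -0.004 -0.1;0 0 0 0.003 0 -0.004 0.2;0 0 0 0.003 0 -0.004 0.2;0 0 0 0.003 0 -0.004 0.2")

```text
time: 21.9
eef_pos: [0.5723, -0.2708, 0.0227]
tcp_rot: [0.155, 0.988, -0.0, 0.0]
contact_force: [0.1, 0.2, 0.4]
opening: 0.598
finger_force: 0.0
```

Call:
send_rows(moves="0 0 0 0.01 0 -0.1 0.2;0 0 0 0.05 0 -0.3 0.2;0 0 0 0.1 0 -0.55 0.2;0 0 0 0.2 0 -0.8 0.2;0 0 0 0.3 0 -1 0.2;0 0 0 0.4 0.3 -1 0.2;0 0 0 0.4 0.6 -1 0.2;0 0 0 0.4 1 -1 0.2;0 0 0 0.4 1 -1 0.2;0 0 0 0.4 1 -1 0.2")

```text
time: 23.15
eef_pos: [0.5573, -0.0553, 0.2237]
tcp_rot: [0.154, 0.988, -0.0, 0.001]
contact_force: [0.1, -0.7, -0.8]
opening: 0.601
finger_force: 0.0
```

Run:
```python
from h import *
import cv2
t=ctrl.read_camera("top")['image']; s=ctrl.read_camera("scene")['image']; w=ctrl.read_camera("wrist")['image']
rs=lambda a,f:cv2.resize(a,None,fx=f,fy=f,interpolation=cv2.INTER_CUBIC)[:,:,::-1]
W=np.zeros((600,800,3),np.uint8);a=rs(t[170:355,330:505],2.2);W[:a.shape[0],:a.shape[1]]=a
b=rs(s[150:345,90:290],2);W[:b.shape[0],400:]=b;b=rs(s[120:320,300:560],.9);W[410:410+b.shape[0],:b.shape[1]]=b
b=rs(w,.39);W[400:400+b.shape[0],400:400+b.shape[1]]=b;cv2.imwrite("pics/m5.png",W)
```

```text
(no output)
```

View pics/m5.png

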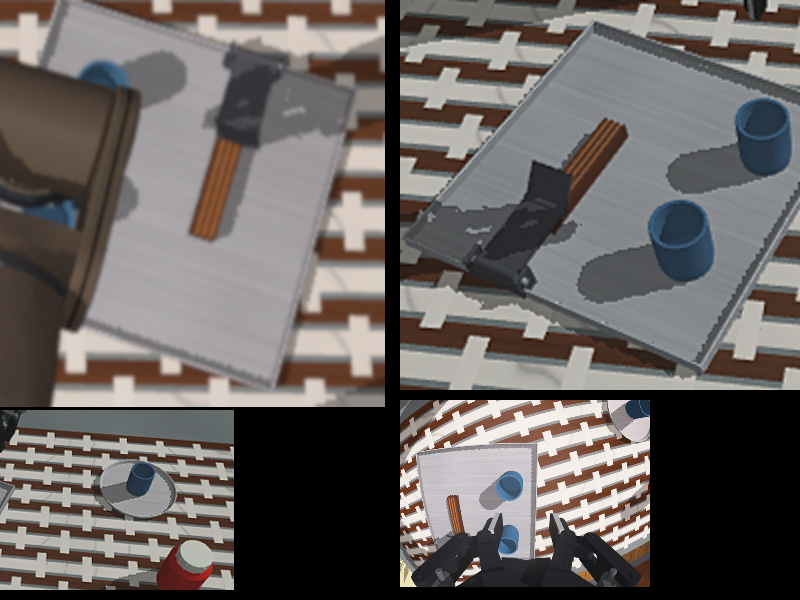

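m5 shows the fan under the raised arm, tail at about (202,238) in the top crop and (619,125) in the scene crop. The cup stands upright on the plate, and the other cups and the canister haven't moved. I'll check the tail's distance from the stop.

Run:
```python
from h import *
import pickle
t,s=pickle.load(open("ts4.pkl","rb"))
def C(c): return dict(f=240/np.tan(np.radians(c['fovy']/2)),cx=c['cx'],cy=c['cy'],E=c['extrinsics'])
T,S=C(t),C(s); a=np.radians(-17.8);u=np.array([np.cos(a),np.sin(a)]);n=np.array([-np.sin(a),np.cos(a)])
ft=lambda x,y:((x+.5)/2.2-.5+330,(y+.5)/2.2-.5+170); fs=lambda x,y:((x-400+.5)/2-.5+90,(y+.5)/2-.5+150)
def show(k,p): print(k,'s',round(p[:2]@u,4),'n',round(p[:2]@n,4))
for p in((189,235),(214,241),(218,138),(240,144)): show('top',ray(*ft(*p),.024,T))
for p in((610,119),(628,130)): show('sc',ray(*fs(*p),.024,S))
```

```text
top s 0.5815 n -0.0692
top s 0.5838 n -0.0959
top s 0.6914 n -0.0696
top s 0.6925 n -0.0936
sc s 0.588 n -0.0878
sc s 0.5932 n -0.0618
```

```bash
python3 -c "
from plant import ctrl
print(ctrl.sign_off())"
```

```text
the job is handed in; nothing more can be done
None
```

I've handed the job in: the cup stands upright on the plate, and the fan lies under the clip's arm with its tip against the stop (its tail measures about 190 mm from the stop, to within a few mm); the other two cups and the canister were not touched.

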